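# Start the hand screw of a book press by feeling for its thread

### The arm

A 6-joint arm with a two-finger parallel gripper is mounted at the origin on a cart in front of the work surface, level with it; the furniture and walls round the work are solid. World frame = base frame: x ahead of the robot, y to its left, z up, the work surface at z = 0. Lengths are in m, angles in degrees, forces in N, time in s.
With the tool pointing down it reaches from about 0.325 to 1 m from the base axis. Payload 5.1 kg.
Tool frame: the origin (TCP) lies midway between the tips of the shut fingers; the grasp point (between the pads) lies 19 mm behind it (r.grip_point_offset is the distance from the TCP to the grasp point, in m); z points along the fingers, y is the line along which they close (so a half turn about z gives the same grasp; the last joint's range is limited). The gripper opens to 85 mm and grips with 20 to 120 N. Pads are 22 mm wide; open, the fingers measure 114 mm over their backs; the gripper's body (76 mm by 85 mm) begins 54 mm behind the grasp point. The pads swing forward as they close: fully open they stand 13 mm farther back than shut.
Start: joints at [59.324, 7.093, 94.555, -0, 78.352, -4.733], TCP at [0.284, 0.584, 0.231] pointing down, gripper open.
Joint ranges: [-149.61, 149.61], [-58.7, 133.49], [1.44, 155.28], [-77.14, 257.14], [18.33, 153.61], [-166.67, 166.67]. Speed limits (degrees/s): [147.25, 147.25, 180, 180, 180, 180].

### API

Orientations are given as [roll, pitch, yaw] about the fixed x, y, z axes, in that order (R = Rz(yaw) Ry(pitch) Rx(roll)).
In Python, from bench import observe, viewer, r gives the robot as it stands. The module is installed in compiled form; this text tells all that it offers.
- The arm moves only by the tool drive_tool, never from a script. Its argument "rows" is a list of rows, each an object with "linear": the shift along the tool's x, y, z each as a share of 80 mm, from -1 to 1, a list of three; "delta_rot": the turn, a rotation vector about the tool's x, y, z each as a share of 90 degrees, from -1 to 1, a list of three; "jaw": the opening, from 0 (shut) to 1 (fully open). A call has 1 to 8 rows; each row is the pose to reach, as a shift and turn from the pose commanded when the call began, along the tool's axes at that moment; what a row does not reach only later rows make up. A row lasts 1/12 s, in which the tool goes at most 41.7 mm and 7.16 degrees, less where a joint would pass 70% of its speed; a pose out of reach is approached as far as the arm can. A call with a number of a shift or a turn outside -1 to 1 is refused whole. A call with a gripper value outside its range is refused whole. The fingers move at their own pace and stop on an object; the grip force is fixed at half the most. Time passes only in rows, so rows that repeat a pose let the fingers close. It gives the time, the measured TCP pose, the force, the opening and the grip force at its end, in the units of the state.
- observe(): the state, without advancing time (a new reading comes with each control period).
- viewer.snapshot(name): name is "scene" or "top" or "wrist"; returns (picture, depth): 384x512x3 uint8, red, green, blue; 384x512 float32, m along the optical axis (not along the pixel's ray), 0 where there is no reading.
- viewer.calibration(name): a dict with "fx", "fy", "cx", "cy" (pixels), "dist_coeffs" ([k1, k2, p1, p2, k3] as OpenCV has them; the pictures are not rectified), "rvec" (rotation vector, rad) and "tvec" (3), from world to camera coordinates, as OpenCV has them; the wrist camera has in their place "tool_from_camera" (4x4, takes a point from camera to tool coordinates, whose origin is the TCP and whose axes are the flange's). Camera axes: x right, y down, z forward; pixel columns grow to the right and rows downward; lengths in m; the calibration is good to about 2 mm. A picture is of the moment at which its call begins: read the wrist's pose just before it. calibration takes no time and is no camera call.
- r.hand_in(): hands the job in; it is judged then, once.
Trained networks look in the newest picture that a camera, given by its name, has taken for a name from the list of things; names that differ only in an ending like _2 or _b are one class to them, and where a whole thing is asked for, a point or a joint stands for the part that bears it (a point fixed in the world has none). Each returns a list of dicts, best first, with "conf" (0 to 1); they miss things now and then, are a little off and sometimes report something else, mostly with a low value. They report only what shows in the picture. A call takes as long as a camera call. They do not tell look-alikes from the thing itself.
- viewer.masks_of(camera, name): "mask" (384x512 bool, what is visible of it) and "xy" ([column, row] in pixels, amid what is visible of it).
The state is a dict: "time_s": time; "q": joint angles; "qvel": joint speeds; "tau": joint torques, N m; "position": TCP position; "orientation": TCP orientation; "force": force on the tool from outside, world axes, zero at the start; "torque": the same for the moment, N m; "opening": finger opening in m; "gripper_force": force on a finger pad.
Only numpy, scipy, OpenCV 4.12 (cv2) and the standard library are available. Lean on these libraries where they do the work, as an engineer would, in place of code of your own. Each camera call takes 0.05 s, during which the arm holds its last target. There are 200 camera calls.

### The job

Lift the black-knobbed hand screw out of its wooden stand and set it upright in the brass boss of the small book press so that it rests on top of the thread, with the red line on its knob about a quarter turn clockwise (seen from above) of the red mark on the boss. Then turn it backward (anticlockwise from above) until you feel it drop into the thread, and from there turn it forward (clockwise) one full turn, letting it wind down. Finish while still gripping the knob, with the screw held started in the boss, and leave the other things on the table where they are.

Things in the scene. Friction and masses are not known exactly. Their poses are not given: they have to be found in the camera images.
- screw: Loose hand screw, about 120 g, 108 mm long, standing upright at the start. Origin at the centre of its flat tip (lower end), z up along the screw. Steel shank 16 mm in diameter, tapered over the lowest 4 mm. A red line on the knob's top (centre to rim) and side points along the screw's own +x, right above its thread lug.
- screw_knob (a point): Middle of the round black knob, on the screw's axis, 96 mm above the tip: where to grip. The knob is 40 mm in diameter and 24 mm tall (84 to 108 mm above the tip) and can be gripped from above at any yaw.
- screw_lug (a point): Underside of the screw's one thread lug, 14 mm from the axis along the screw's +x and 45 mm above the tip. The lug is a round brass stub 5 mm thick that sticks out of the shank to 16 mm from the axis.
- stand: Wooden block 70 x 70 x 50 mm, fixed to the table, origin at the centre of its underside. The screw stands in the round hole in its middle (17.5 mm wide, 35 mm deep), its tip 15 mm above the table.
- press: Small book press, fixed to the table: base board 150 x 190 mm, a closed blue book on it, two steel posts, and a wooden bridge 44 mm wide along the press's y, 94 mm high (post nuts at y = +-78 mm, up to 102 mm). Origin at the centre of the underside, z up. A brass boss, 50 mm in diameter, stands in the middle of the bridge.
- boss_mouth (a point): Centre of the boss's mouth, level with its flat top 100 mm above the table, on the axis of its vertical bore; axes as the press's. The bore for the shank is 18.4 mm wide. Round it lies a flat land, on which the screw's lug rests anywhere but at the gap; the tip is then 45 mm below the mouth.
- boss_gap (a point): Middle of the one gap in the land, 14 mm from the bore's axis toward the press's -x; a red mark on the boss's rim stands at it. The gap is 14 mm wide. When the lug comes over it (within about 0.3 rad) the screw drops 9.5 mm onto the thread, if let go or pushed down lightly. Once down, a wall stops the lug from going farther anticlockwise.
- boss_thread (a point): Start of the thread, 9.5 mm below boss_gap. From here the thread runs down clockwise (seen from above) under the land, 10 mm a turn, with 1 mm or more of vertical play, about 1.3 turns in all. It is self-locking: the screw stays where it is when let go and may be re-gripped as often as wanted.
- tub_stack: Bystander, loose: dark tub with a grey lid, 121 mm wide, 100 mm tall. Origin at the centre of its underside.
- paint_4: Bystander, loose: small dark paint bottle with a black cap, 40 mm wide, 105 mm tall. Origin at the centre of its underside.
- core: Bystander, loose: brown card tube standing, 47 mm wide, 87 mm tall. Origin at the centre of its underside.
- masking_tape: Bystander, loose: roll of masking tape lying flat, 104 mm wide, 25 mm tall. Origin at the centre of its underside.
- mug: Bystander, loose: white mug with a handle, 82 mm wide, 94 mm tall. Origin at the centre of its underside.
There are look-alikes about, which are no part of the job. What is shaped like the screw but blue or purple is not meant.

How it is judged:
By the outcome, as a careful person would: the job done as asked, in the order asked, and still so for the second after the job is handed in, while the arm keeps its last pose, push and grip.
It also fails if it takes over 72 s, if anything falls off the work surface, if the arm or the gripper's body presses on something with over 40 N, if the wrist force passes 120 N, or if a joint passes its speed limit or range.

## Working session

There is one attempt and no reset: what is moved stays moved. The work goes in short steps, Python scripts to look and compute and a tool call to move; the robot and the scene stay as the last step left them, time stands still between calls to the robot, and variables do not carry over. Pictures are saved under pics/ and viewed, at most 10 in all, crops included, and the job is handed in when it is done.

Besides the shell and the picture viewer there is one more tool, called by a JSON object that holds its "api" and its "payload", one argument or row to a line. drive_tool: Moves the arm, as the interface text tells. Shift numbers are shares of 80 mm and turn numbers shares of 90 degrees, none past 1 either way. Its arguments: {"type":"object","properties":{"rows":{"type":"array"}},"required":["rows"]}

```bash
mkdir -p pics; cat > h.py <<'E'
import numpy as np, cv2
from bench import observe, viewer, r
def w2c(name):
    c=viewer.calibration(name)
    K=np.array([[c['fx'],0,c['cx']],[0,c['fy'],c['cy']],[0,0,1.]]);d=np.array(c['dist_coeffs'])
    if 'rvec' in c:
        R=cv2.Rodrigues(np.array(c['rvec'],float))[0];t=np.array(c['tvec'],float).ravel()
    else:
        from scipy.spatial.transform import Rotation as Ro
        s=observe();T=np.eye(4);T[:3,:3]=Ro.from_euler('xyz',s['orientation'],degrees=True).as_matrix();T[:3,3]=s['position']
        M=np.linalg.inv(T@np.array(c['tool_from_camera']));R=M[:3,:3];t=M[:3,3]
    return K,d,R,t
def ray(cal,px):
    K,d,R,t=cal
    n=cv2.undistortPoints(np.array(px,float).reshape(-1,1,2),K,d).reshape(-1,2)
    return -R.T@t, np.c_[n,np.ones(len(n))]@R   # origin, dirs (depth-scaled)
def atz(cal,px,z):
    o,v=ray(cal,px); return o+v*((z-o[2])/v[:,2])[:,None]
def proj(cal,P):
    K,d,R,t=cal
    return cv2.projectPoints(np.array(P,float).reshape(-1,3),cv2.Rodrigues(R)[0],t,K,d)[0].reshape(-1,2)
def cloud(cal,depth,mask):
    v,u=np.nonzero(mask&(depth>0)); o,dr=ray(cal,np.c_[u,v]); return o+dr*depth[v,u][:,None]
def save(img,n): cv2.imwrite('pics/'+n,img[:,:,::-1])
E
python3 - <<'E'
from h import *
print(observe())
ims=[]
for c in('scene','top'):
    im,d=viewer.snapshot(c); ims.append(im); cal=w2c(c)
    np.savez(f'{c}.npz',im=im,d=d)
    for n in('screw','press','stand','boss_mouth','tub_stack','paint_4','core','mug'):
        for m in viewer.masks_of(c,n):
            p=cloud(cal,d,m['mask'])
            if len(p): print(c,n,round(m['conf'],2),np.round(m['xy']),m['mask'].sum(),np.round(np.median(p,0),3),np.round(p.min(0),3),np.round(p.max(0),3))
    save(im,c+'.png')
E
```

```text
{'time_s': 0.0, 'q': array([ 5.93245538e+01,  7.13302769e+00,  9.46369219e+01, -2.56069411e-03,
        7.83511152e+01, -4.73238851e+00]), 'qvel': array([-0.01987941, -0.08997156,  0.04120259, -0.00518796, -0.07807184,
        0.03516119]), 'tau': array([-4.10085268e-04, -4.23597836e+01, -3.65464783e+01, -9.83692735e-05,
        6.85002218e-03, -7.61384342e-06]), 'position': array([0.28407215, 0.58393788, 0.23002901]), 'orientation': array([-1.79879141e+02, -7.48976133e-03,  1.54057454e+02]), 'force': array([-0.40311909, -0.16257932, -0.79093823]), 'torque': array([-0.02340077,  0.01924583, -0.04110251]), 'gripper_force': 0.0, 'opening': 0.08516216605379061}
scene screw 0.96 [192. 246.] 490 [0.415 0.23  0.092] [ 0.397  0.142 -0.002] [0.519 0.248 0.11 ]
scene screw 0.94 [150. 249.] 476 [0.494 0.289 0.089] [ 0.478  0.217 -0.003] [0.658 0.307 0.11 ]
scene screw 0.61 [214. 241.] 423 [0.425 0.157 0.092] [ 0.408  0.078 -0.002] [0.527 0.173 0.111]
scene screw 0.59 [180. 219.] 314 [0.526 0.199 0.113] [0.509 0.159 0.049] [0.625 0.215 0.126]
scene press 0.65 [275. 217.] 3538 [ 0.442 -0.045  0.
[... 1589 characters left out ...]
3] [0.551 0.043 0.106]
top tub_stack 0.9 [177. 150.] 1167 [0.68  0.161 0.099] [ 0.623  0.101 -0.003] [0.757 0.219 0.11 ]
top paint_4 0.72 [167. 120.] 157 [0.772 0.197 0.072] [0.759 0.185 0.008] [0.796 0.22  0.111]
top paint_4 0.51 [246. 216.] 2689 [ 0.463 -0.063  0.027] [ 0.368 -0.172 -0.006] [0.557 0.046 0.106]
top core 0.46 [360. 200.] 202 [ 0.512 -0.408  0.046] [ 0.489 -0.442 -0.005] [ 0.541 -0.375  0.092]
top core 0.41 [247. 216.] 2760 [ 0.463 -0.063  0.027] [ 0.364 -0.177 -0.008] [0.558 0.047 0.106]
top core 0.35 [166. 120.] 166 [0.772 0.197 0.071] [ 0.759  0.185 -0.005] [0.811 0.233 0.111]
top mug 0.56 [348. 241.] 725 [ 0.376 -0.389  0.041] [ 0.333 -0.457 -0.009] [ 0.445 -0.348  0.101]
```

```bash
python3 - <<'E'
from h import *
a=np.load('scene.npz')['im'];b=np.load('top.npz')['im']
A=cv2.resize(a[140:300,90:340],(800,512));
B=cv2.resize(b[110:290,110:300],(633,600),interpolation=cv2.INTER_CUBIC)
save(A,'sc.png');save(B,'tc.png')
E
```

```text
(no output)
```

View pics/sc.png

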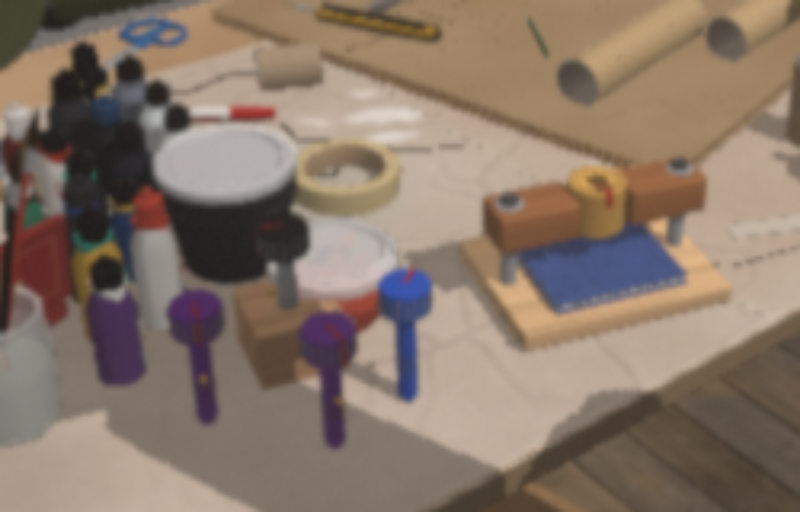

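View pics/tc.png

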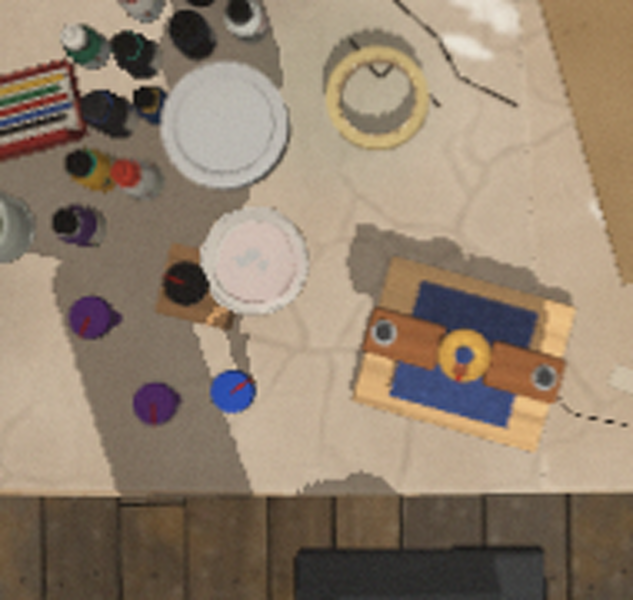

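The scene shows the black-knobbed screw in its stand, with purple and blue look-alikes nearby. In the top view its knob is at about (166,195), with the red line pointing image-left (world +y). The boss is at about (249,217), with its mark toward -x.

```bash
python3 - <<'E'
from h import *
print(np.round(viewer.calibration('wrist')['tool_from_camera'],3),viewer.calibration('wrist')['fx'])
z=np.load('top.npz');im=z['im'].astype(int);d=z['d'];cal=w2c('top')
def blob(cx,cy,f,rad,zr):
    yy,xx=np.mgrid[:384,:512];m=((xx-cx)**2+(yy-cy)**2<rad**2)&f
    p=cloud(cal,d,m);p=p[(p[:,2]>zr[0])&(p[:,2]<zr[1])];return p,m
dark=im.max(2)<90
p,m=blob(166,195,dark,12,(.11,.14));print('knob',len(p),p.mean(0),(p.min(0)+p.max(0))/2,np.ptp(p,0))
red=(im[...,0]>im[...,1]+50)&(im[...,0]>im[...,2]+50)
p2,m=blob(165,195,red,8,(.1,.14));print('line',len(p2),p2.mean(0))
p,m=blob(249,217,im[...,0]>im[...,2]+60,12,(.095,.112));print('boss',len(p),p.mean(0),(p.min(0)+p.max(0))/2,np.ptp(p,0))
p2,m=blob(248,221,red&(im[...,1]<110),8,(.08,.12));print('mark',len(p2),p2.mean(0))
nut=atz(cal,[[110+384/3.333,110+331/3.333],[110+544/3.333,110+377/3.333]],.102);print(nut,nut.mean(0))
p,m=blob(186.5,188,im[...,0]>150,15,(.02,.14));print('bowl',p.mean(0),np.percentile(p,[2,98],axis=0))
E
```

```text
[[-0.    -0.954 -0.301  0.077]
 [ 1.    -0.     0.    -0.001]
 [-0.001 -0.301  0.954 -0.143]
 [ 0.     0.     0.     1.   ]] 317.31099689156287
knob 135 [0.53055338 0.19485072 0.12297439] [0.53087225 0.19519594 0.12097223] [0.04002794 0.03761001 0.01943776]
line 4 [0.5339131  0.20273935 0.12355461]
boss 174 [ 0.46263727 -0.06322184  0.09952782] [ 0.46082211 -0.06263594  0.10062267] [0.04713319 0.06873055 0.01118386]
mark 16 [ 0.44661595 -0.05777612  0.09450195]
[[ 0.48389031  0.01101859  0.102     ]
 [ 0.43952996 -0.13749716  0.102     ]] [ 0.46171014 -0.06323928  0.102     ]
bowl [0.55315798 0.13673515 0.06288744] [[0.51143725 0.09344813 0.05719143]
 [0.59499441 0.17971562 0.06950183]]
```

```bash
cat >> h.py <<'E'
from scipy.spatial.transform import Rotation as Ro
def rel(pos,yaw,s=None):
    """shares (linear, delta_rot) from the present pose to TCP pos, tool down, given yaw"""
    s=s or observe();R0=Ro.from_euler('xyz',s['orientation'],degrees=True)
    l=R0.inv().apply(np.array(pos)-s['position'])/.08
    v=(R0.inv()*Ro.from_euler('xyz',[180,0,yaw],degrees=True)).as_rotvec(degrees=True)/90
    print('lin',np.round(l,3),'rot',np.round(v,3),'q6',round(s['q'][5],1),'t',round(s['time_s'],2));return l,v
E
python3 - <<'E'
from h import *
z=np.load('top.npz');cal=w2c('top');P=cloud(cal,z['d'],z['d']>0)
A=np.array([.284,.584]);B=np.array([.531,.195]);u=(B-A);L=np.linalg.norm(u);u/=L
s=(P[:,:2]-A)@u;q=abs((P[:,:2]-A)@[-u[1],u[0]])
k=(s>-.05)&(s<L+.1)&(q<.13)
print(np.sort(P[k,2])[-300::30])
rel([.531,.195,.25],110)
E
```

```text
[0.57422139 0.57539467 0.57700969 0.57786314 0.57883739 0.57981556
 0.58086492 0.58185486 0.58307951 0.58456637]
lin [-4.902 -3.029 -0.234] rot [ 0.    -0.     0.489] q6 -4.7 t 0.9
```

```bash
python3 - <<'E'
from h import *
for c in('top','scene'):
    z=np.load(c+'.npz');cal=w2c(c);P=cloud(cal,z['d'],z['d']>0)
    k=(P[:,0]>.3)&(P[:,0]<.7)&(P[:,1]>.05)&(P[:,1]<.45)&(P[:,2]>.135)
    print(c,k.sum(),np.round(P[k][::max(1,k.sum()//12)],2))
E
```

```text
top 276 [[0.63 0.41 0.26]
 [0.62 0.41 0.21]
 [0.61 0.45 0.19]
 [0.61 0.44 0.16]
 [0.6  0.36 0.21]
 [0.59 0.45 0.21]
 [0.59 0.43 0.14]
 [0.57 0.45 0.25]
 [0.57 0.37 0.22]
 [0.57 0.42 0.14]
 [0.56 0.44 0.2 ]
 [0.56 0.44 0.22]]
scene 808 [[0.63 0.41 0.26]
 [0.56 0.36 0.24]
 [0.58 0.37 0.22]
 [0.56 0.37 0.22]
 [0.61 0.41 0.2 ]
 [0.59 0.45 0.21]
 [0.57 0.38 0.19]
 [0.61 0.45 0.18]
 [0.59 0.44 0.18]
 [0.56 0.43 0.19]
 [0.57 0.39 0.16]
 [0.6  0.41 0.14]
 [0.57 0.42 0.14]]
```

{"api": "drive_tool", "payload": {
  "rows": [
    {"linear":[-0.35,-0.49,-0.1],"delta_rot":[0,0,0],"jaw":1},
    {"linear":[-0.69,-0.98,-0.2],"delta_rot":[0,0,0],"jaw":1},
    {"linear":[-0.69,-0.98,-0.2],"delta_rot":[0,0,0],"jaw":1},
    {"linear":[-0.69,-0.98,-0.2],"delta_rot":[0,0,0],"jaw":1}
  ]
}}

```text
time_s: 1.23
position: [0.3005, 0.488, 0.2485]
orientation: [179.9, 0.0, 153.9]
force: [0.8, 0.2, 1.2]
opening: 0.0853
gripper_force: 0.0
```

{"api": "drive_tool", "payload": {
  "rows": [
    {"linear":[-0.35,-0.49,0],"delta_rot":[0,0,0],"jaw":1},
    {"linear":[-0.69,-0.98,0],"delta_rot":[0,0,0],"jaw":1},
    {"linear":[-0.69,-0.98,0],"delta_rot":[0,0,0],"jaw":1},
    {"linear":[-0.69,-0.98,0],"delta_rot":[0,0,0],"jaw":1}
  ]
}}

```text
time_s: 1.57
position: [0.3154, 0.3939, 0.2474]
orientation: [180.0, 0.0, 153.9]
force: [0.1, 0.7, 0.1]
opening: 0.0851
gripper_force: 0.0
```

{"api": "drive_tool", "payload": {
  "rows": [
    {"linear":[-0.35,-0.49,0],"delta_rot":[0,0,0],"jaw":1},
    {"linear":[-0.69,-0.98,0],"delta_rot":[0,0,0],"jaw":1},
    {"linear":[-0.69,-0.98,0],"delta_rot":[0,0,0],"jaw":1},
    {"linear":[-0.69,-0.98,0],"delta_rot":[0,0,0],"jaw":1}
  ]
}}

```text
time_s: 1.9
position: [0.331, 0.3, 0.2477]
orientation: [179.9, 0.0, 153.9]
force: [0.4, 0.0, -0.2]
opening: 0.0855
gripper_force: 0.0
```

{"api": "drive_tool", "payload": {
  "rows": [
    {"linear":[-0.4,0,0],"delta_rot":[0,0,0.07],"jaw":1},
    {"linear":[-0.8,0,0],"delta_rot":[0,0,0.14],"jaw":1},
    {"linear":[-1,0,0],"delta_rot":[0,0,0.21],"jaw":1},
    {"linear":[-1,0,0],"delta_rot":[0,0,0.28],"jaw":1},
    {"linear":[-1,0,0],"delta_rot":[0,0,0.35],"jaw":1},
    {"linear":[-1,0,0],"delta_rot":[0,0,0.42],"jaw":1},
    {"linear":[-1,0,0],"delta_rot":[0,0,0.49],"jaw":1},
    {"linear":[-1,0,0],"delta_rot":[0,0,0.49],"jaw":1}
  ]
}}

```text
time_s: 2.57
position: [0.4027, 0.2676, 0.2474]
orientation: [180.0, -0.1, 109.9]
force: [0.1, -0.0, 0.0]
opening: 0.0853
gripper_force: 0.0
```

```bash
python3 - <<'E'
from h import *
print(observe()['q'].round(1));rel([.531,.195,.25],110)
E
```

```text
[ 2.720e+01 -1.520e+01  1.141e+02  1.000e-01  8.110e+01  7.300e+00]
lin [-1.4    1.198 -0.034] rot [ 0.    -0.001 -0.001] q6 7.3 t 2.57
```

{"api": "drive_tool", "payload": {
  "rows": [
    {"linear":[-0.35,0.3,0],"delta_rot":[0,0,0],"jaw":1},
    {"linear":[-0.7,0.6,0],"delta_rot":[0,0,0],"jaw":1},
    {"linear":[-0.7,0.6,0],"delta_rot":[0,0,0],"jaw":1}
  ]
}}

```text
time_s: 2.82
position: [0.4705, 0.2287, 0.2473]
orientation: [179.9, 0.1, 110.0]
force: [-1.2, 0.5, 0.7]
opening: 0.0853
gripper_force: 0.0
```

{"api": "drive_tool", "payload": {
  "rows": [
    {"linear":[-0.35,0.3,0],"delta_rot":[0,0,0],"jaw":1},
    {"linear":[-0.7,0.6,0],"delta_rot":[0,0,0],"jaw":1},
    {"linear":[-0.7,0.6,0],"delta_rot":[0,0,0],"jaw":1},
    {"linear":[-0.7,0.6,0],"delta_rot":[0,0,0],"jaw":1}
  ]
}}

```text
time_s: 3.15
position: [0.532, 0.1936, 0.2467]
orientation: [-180.0, -0.1, 110.0]
force: [-0.3, 0.0, -1.1]
opening: 0.0856
gripper_force: 0.0
```

```bash
python3 - <<'E'
from h import *
s=observe();print(s['position'],s['orientation'])
cal=w2c('wrist');im,d=viewer.snapshot('wrist');np.savez('w1.npz',im=im,d=d);save(im,'w1.png')
I=im.astype(int);yy,xx=np.mgrid[:384,:512]
print('pred knob px',proj(cal,[.531,.195,.123]))
for m in viewer.masks_of('wrist','screw'):
    p=cloud(cal,d,m['mask']);t=p[(p[:,2]>.115)]
    if len(t): print(m['conf'],m['xy'],t.mean(0),(t.min(0)+t.max(0))/2,np.ptp(t,0))
E
```

```text
[0.53197477 0.19360386 0.24674873] [-1.79951574e+02 -5.51889763e-02  1.10010224e+02]
pred knob px [[251.53775256 178.93617282]]
0.77 [248.9, 176.8] [0.52939421 0.1963542  0.12344497] [0.52956784 0.19493286 0.12045578] [0.03876995 0.03988898 0.01086066]
0.19 [170.4, 294.8] [0.47772902 0.17920246 0.28396123] [0.48575782 0.17454971 0.27958161] [0.01924471 0.0130438  0.02197059]
```

View pics/w1.png

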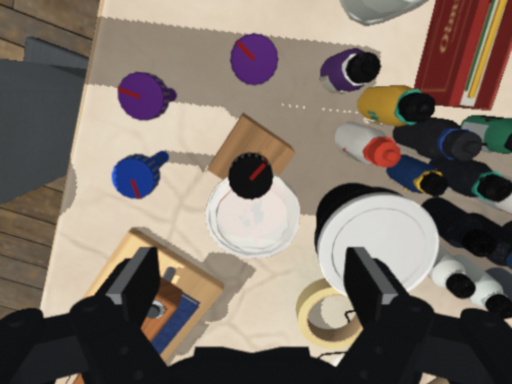

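The wrist view shows the black knob at (250,176), its red line pointing to the upper right at about (265,165), and nothing in the fingers' way. Next I'll fit the knob circle and the line angle.

```bash
cat >> h.py <<'E'
def circfit(p):
    A=np.c_[2*p,np.ones(len(p))];x=np.linalg.lstsq(A,(p**2).sum(1),rcond=None)[0]
    return x[:2],np.sqrt(x[2]+x[:2]@x[:2])
def rect(im,cal,c,z,h=.04,n=320):
    """orthophoto of plane z about c: columns +x, rows -y"""
    g=np.linspace(-h,h,n);X,Y=np.meshgrid(c[0]+g,c[1]-g)
    uv=proj(cal,np.c_[X.ravel(),Y.ravel(),np.full(X.size,z)]).astype(np.float32)
    return cv2.remap(im,uv[:,0].reshape(n,n),uv[:,1].reshape(n,n),cv2.INTER_LINEAR)
E
python3 - <<'E'
from h import *
z=np.load('w1.npz');im=z['im'];cal=w2c('wrist')
c=np.array([.531,.195]);O=rect(im,cal,c,.123);save(O,'o1.png')
I=O.astype(int);m=((I.max(2)<75)|((I[...,0]>110)&(I[...,1]<70))).astype(np.uint8)
m=cv2.morphologyEx(m,cv2.MORPH_OPEN,np.ones((5,5)))
n,l,st,ce=cv2.connectedComponentsWithStats(m);k=l[160,160];print(n,st[k],ce[k])
ct=max(cv2.findContours((l==k).astype(np.uint8),0,2)[0],key=len)[:,0]
P=np.c_[c[0]+(ct[:,0]-159.5)*.08/319,c[1]-(ct[:,1]-159.5)*.08/319]
for i in range(5):
    o,R=circfit(P);e=abs(np.hypot(*(P-o).T)-R);P=P[e<max(.0008,np.percentile(e,85))]
print('centre',o,'R',R,len(P))
r_=(I[...,0]>I[...,1]+60)&(I[...,0]>I[...,2]+60)
v,u=np.nonzero(r_);Q=np.c_[c[0]+(u-159.5)*.08/319,c[1]-(v-159.5)*.08/319]
Q=Q[np.hypot(*(Q-o).T)<.02];
dd=Q.mean(0)-o;print('line',len(Q),np.degrees(np.arctan2(dd[1],dd[0])),np.hypot(*dd))
vt=np.linalg.svd(Q-Q.mean(0))[2][0];print('pca',np.degrees(np.arctan2(vt[1],vt[0])))
print(rel([*o,.108],110))
E
```

```text
3 [   69    66   155   165 18673] [144.62860815 150.08568521]
centre [0.52719994 0.19767056] R 0.01995544767025223 177
line 958 51.65344385935087 0.007507289329176419
pca -111.75749279005883
lin [ 0.054 -0.023  1.737] rot [-0.    -0.001  0.001] q6 -5.4 t 3.25
(array([ 0.054252  , -0.02342924,  1.7369973 ]), array([-0.00043123, -0.00051344,  0.00084524]))
```

```bash
python3 - <<'E'
from h import *
z=np.load('w1.npz');im=z['im'];d=z['d'];cal=w2c('wrist')
yy,xx=np.mgrid[:384,:512]
p=cloud(cal,d,(xx-250)**2+(yy-176)**2<35**2)
for zz in(.112,.116,.118,.120):
    t=p[(p[:,2]>zz)&(p[:,2]<.13)];h=cv2.convexHull(t[:,:2].astype(np.float32)*1000)[:,0]/1000.
    print(zz,len(t),t.mean(0).round(4),circfit(h),cv2.minEnclosingCircle(t[:,:2].astype(np.float32)))
save(cv2.resize(rect(im,cal,[.530,.196],.123),(600,600)),'o1.png')
E
```

```text
0.112 1641 [0.528  0.1969 0.1234] (array([0.52848005, 0.19523996]), np.float64(0.0203123182209883)) ((0.5285791754722595, 0.19509784877300262), 0.02066817134618759)
0.116 1603 [0.5281 0.1966 0.1237] (array([0.52854103, 0.19523196]), np.float64(0.02024651685468795)) ((0.5285746455192566, 0.19511918723583221), 0.02068966068327427)
0.118 1585 [0.5282 0.1964 0.1237] (array([0.52852374, 0.19522401]), np.float64(0.020235126894929942)) ((0.5285746455192566, 0.19511918723583221), 0.02068966068327427)
0.12 1557 [0.5282 0.1962 0.1238] (array([0.52856519, 0.19509232]), np.float64(0.02014630823689241)) ((0.5287374258041382, 0.19511961936950684), 0.020629920065402985)
```

View pics/o1.png

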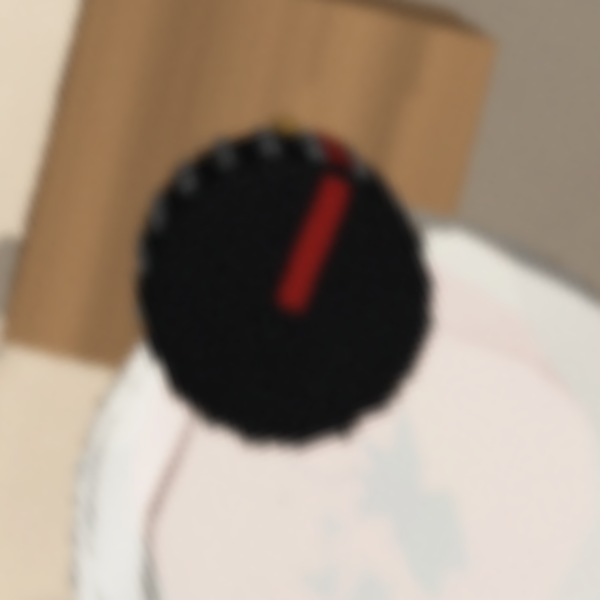

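```bash
python3 - <<'E'
from h import *
rel([.5287,.1955,.089],110)
E
```

```text
lin [ 0.022 -0.015  1.974] rot [-0.    -0.001  0.001] q6 -5.4 t 3.25
```

{"api": "drive_tool", "payload": {
  "rows": [
    {"linear":[0.03,-0.015,0.4],"delta_rot":[0,0,0],"jaw":1},
    {"linear":[0.03,-0.015,0.8],"delta_rot":[0,0,0],"jaw":1},
    {"linear":[0.03,-0.015,1],"delta_rot":[0,0,0],"jaw":1},
    {"linear":[0.03,-0.015,1],"delta_rot":[0,0,0],"jaw":1}
  ]
}}

```text
time_s: 3.58
position: [0.5249, 0.1954, 0.1622]
orientation: [-179.5, -0.1, 110.1]
force: [-0.2, -0.7, -0.2]
opening: 0.0852
gripper_force: 0.0
```

{"api": "drive_tool", "payload": {
  "rows": [
    {"linear":[0,0,0.3],"delta_rot":[0,0,0],"jaw":1},
    {"linear":[0,0,0.6],"delta_rot":[0,0,0],"jaw":1},
    {"linear":[0,0,0.97],"delta_rot":[0,0,0],"jaw":1},
    {"linear":[0,0,0.97],"delta_rot":[0,0,0],"jaw":1},
    {"linear":[0,0,0.97],"delta_rot":[0,0,0],"jaw":1}
  ]
}}

```text
time_s: 4.0
position: [0.5279, 0.1954, 0.0897]
orientation: [-179.9, -0.0, 110.0]
force: [0.4, 1.4, 0.9]
opening: 0.0854
gripper_force: 0.0
```

{"api": "drive_tool", "payload": {
  "rows": [
    {"linear":[0,0,0],"delta_rot":[0,0,0],"jaw":0.6},
    {"linear":[0,0,0],"delta_rot":[0,0,0],"jaw":0.5},
    {"linear":[0,0,0],"delta_rot":[0,0,0],"jaw":0.4},
    {"linear":[0,0,0],"delta_rot":[0,0,0],"jaw":0},
    {"linear":[0,0,0],"delta_rot":[0,0,0],"jaw":0},
    {"linear":[0,0,0],"delta_rot":[0,0,0],"jaw":0},
    {"linear":[0,0,0],"delta_rot":[0,0,0],"jaw":0},
    {"linear":[0,0,0],"delta_rot":[0,0,0],"jaw":0}
  ]
}}

```text
time_s: 4.67
position: [0.5301, 0.1952, 0.092]
orientation: [179.8, 0.0, 110.0]
force: [-0.5, -0.8, 6.6]
opening: 0.0387
gripper_force: 59.7
```

{"api": "drive_tool", "payload": {
  "rows": [
    {"linear":[0,0,-0.12],"delta_rot":[0,0,0],"jaw":0},
    {"linear":[0,0,-0.24],"delta_rot":[0,0,0],"jaw":0},
    {"linear":[0,0,-0.36],"delta_rot":[0,0,0],"jaw":0},
    {"linear":[0,0,-0.48],"delta_rot":[0,0,0],"jaw":0},
    {"linear":[0,0,-0.6],"delta_rot":[0,0,0],"jaw":0},
    {"linear":[0,0,-0.8],"delta_rot":[0,0,0],"jaw":0},
    {"linear":[0,0,-1],"delta_rot":[0,0,0],"jaw":0},
    {"linear":[0,0,-1],"delta_rot":[0,0,0],"jaw":0}
  ]
}}

```text
time_s: 5.33
position: [0.5306, 0.1953, 0.1742]
orientation: [179.7, 0.0, 110.0]
force: [0.9, 0.5, -0.1]
opening: 0.0383
gripper_force: 61.3
```

{"api": "drive_tool", "payload": {
  "rows": [
    {"linear":[0,0,-0.25],"delta_rot":[0,0,0],"jaw":0},
    {"linear":[0,0,-0.5],"delta_rot":[0,0,0],"jaw":0},
    {"linear":[0,0,-0.8],"delta_rot":[0,0,0],"jaw":0},
    {"linear":[0,0,-0.8],"delta_rot":[0,0,0],"jaw":0}
  ]
}}

```text
time_s: 5.67
position: [0.5308, 0.1954, 0.2389]
orientation: [179.6, 0.0, 110.0]
force: [0.0, 0.4, -0.1]
opening: 0.0386
gripper_force: 61.4
```

```bash
python3 - <<'E'
from h import *
for i in range(3):
    viewer.snapshot('wrist') if i else 0
    s=observe();print(s['position'].round(4),s['orientation'].round(2),s['force'].round(1),s['opening'])
rel([.4617,-.0632,.235],115)
cal=w2c('wrist');im,d=viewer.snapshot('wrist');np.savez('w2.npz',im=im,d=d)
p=cloud(cal,d,np.ones_like(d,bool)&(d>0));
save(im,'w2.png')
E
```

```text
[0.5308 0.1954 0.2389] [1.7956e+02 4.0000e-02 1.0996e+02] [ 0.   0.4 -0.1] 0.03862681558294413
[0.5301 0.1952 0.2365] [1.7972e+02 3.0000e-02 1.0996e+02] [ 0.1 -0.2 -1.5] 0.038358824066758855
[0.529  0.1949 0.2341] [1.7994e+02 1.0000e-02 1.0996e+02] [-0.8  0.3 -1.9] 0.038849191752831
lin [-2.745 -1.892 -0.013] rot [ 0.001  0.    -0.056] q6 -5.2 t 5.77
```

View pics/w2.png

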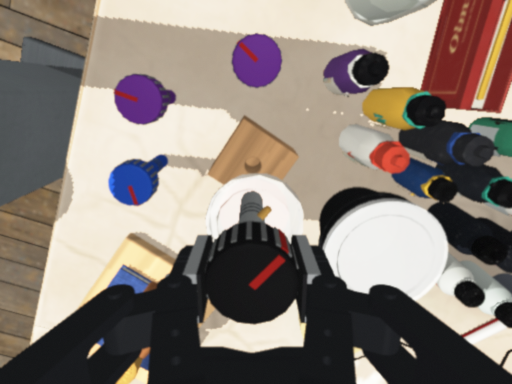

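The knob is held square between the pads, and its line points right and up. I'm stopping about 80 mm short of the boss along tool x so the wrist camera can measure it unobstructed.

{"api": "drive_tool", "payload": {
  "rows": [
    {"linear":[-0.25,-0.13,0],"delta_rot":[0,0,0],"jaw":0},
    {"linear":[-0.5,-0.25,0],"delta_rot":[0,0,0],"jaw":0},
    {"linear":[-0.75,-0.38,0],"delta_rot":[0,0,0],"jaw":0},
    {"linear":[-0.94,-0.47,0],"delta_rot":[0,0,0],"jaw":0}
  ]
}}

```text
time_s: 6.15
position: [0.5175, 0.11, 0.2308]
orientation: [-179.7, -0.0, 109.9]
force: [-0.2, 0.1, -1.9]
opening: 0.0384
gripper_force: 61.3
```

{"api": "drive_tool", "payload": {
  "rows": [
    {"linear":[-0.25,-0.13,0],"delta_rot":[0,0,0],"jaw":0},
    {"linear":[-0.5,-0.25,0],"delta_rot":[0,0,0],"jaw":0},
    {"linear":[-0.75,-0.38,0],"delta_rot":[0,0,0],"jaw":0},
    {"linear":[-0.94,-0.47,0],"delta_rot":[0,0,0],"jaw":0}
  ]
}}

```text
time_s: 6.48
position: [0.5078, 0.0264, 0.2309]
orientation: [-179.7, -0.1, 109.9]
force: [0.3, 0.3, -0.4]
opening: 0.0386
gripper_force: 61.3
```

{"api": "drive_tool", "payload": {
  "rows": [
    {"linear":[-0.25,-0.13,0],"delta_rot":[0,0,0],"jaw":0},
    {"linear":[-0.5,-0.25,0],"delta_rot":[0,0,0],"jaw":0},
    {"linear":[-0.75,-0.38,0],"delta_rot":[0,0,0],"jaw":0},
    {"linear":[-0.94,-0.47,0],"delta_rot":[0,0,0],"jaw":0}
  ]
}}

```text
time_s: 6.82
position: [0.4982, -0.0569, 0.231]
orientation: [-179.8, -0.1, 109.9]
force: [0.7, -0.2, -2.2]
opening: 0.0386
gripper_force: 61.3
```

{"api": "drive_tool", "payload": {
  "rows": [
    {"linear":[-0.25,-0.13,0],"delta_rot":[0,0,-0.02],"jaw":0},
    {"linear":[-0.5,-0.25,0],"delta_rot":[0,0,-0.04],"jaw":0},
    {"linear":[-0.75,-0.38,0],"delta_rot":[0,0,-0.056],"jaw":0},
    {"linear":[-0.94,-0.47,0],"delta_rot":[0,0,-0.056],"jaw":0},
    {"linear":[-0.94,-0.47,0],"delta_rot":[0,0,-0.056],"jaw":0},
    {"linear":[-0.94,-0.47,0],"delta_rot":[0,0,-0.056],"jaw":0},
    {"linear":[-0.94,-0.47,0],"delta_rot":[0,0,-0.056],"jaw":0},
    {"linear":[-0.94,-0.47,0],"delta_rot":[0,0,-0.056],"jaw":0}
  ]
}}

```text
time_s: 7.48
position: [0.4898, -0.1383, 0.2327]
orientation: [-179.9, -0.1, 115.1]
force: [0.3, 0.6, -2.1]
opening: 0.0382
gripper_force: 61.3
```

```bash
python3 - <<'E'
from h import *
s=observe();print(s['position'].round(4),s['orientation'].round(2),s['q'].round(1),s['force'].round(1))
cal=w2c('wrist');im,d=viewer.snapshot('wrist');np.savez('w3.npz',im=im,d=d,**dict(zip('KDRT',cal)))
print(proj(cal,[.4617,-.0632,.1]))
a=rect(im,cal,[.4617,-.0632],.1);
save(np.hstack([cv2.resize(im,(427,320)),a]),'w3.png')
E
```

```text
[ 0.4898 -0.1383  0.2327] [-1.7994e+02 -8.0000e-02  1.1505e+02] [-21.8 -11.1 112.1   0.   79.1 -46.9] [ 0.3  0.6 -2.1]
[[259.78085971  84.73053434]]
```

View pics/w3.png

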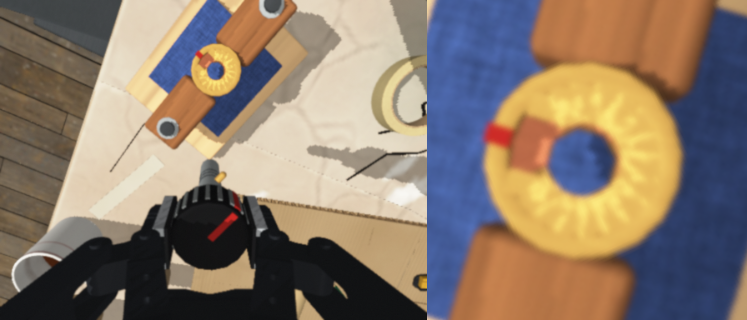

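The ortho crop shows the boss ring centred near (583,160), with the gap and red mark to its left, about 163° in world. Next I'll fit the boss centre and the held screw's offset from the same picture.

```bash
python3 - <<'E'
from h import *
z=np.load('w3.npz');im=z['im'];d=z['d'];cal=(z['K'],z['D'],z['R'],z['T'])
c=np.array([.4617,-.0632]);O=rect(im,cal,c,.1,n=641).astype(int)
hsv=cv2.cvtColor(O.astype(np.uint8),cv2.COLOR_RGB2HSV).astype(int)
m=((hsv[...,0]>17)&(hsv[...,0]<32)&(hsv[...,1]>110)&(hsv[...,2]>120)).astype(np.uint8)
m=cv2.morphologyEx(m,cv2.MORPH_OPEN,np.ones((7,7)))
cs,_=cv2.findContours(m,cv2.RETR_CCOMP,cv2.CHAIN_APPROX_NONE)
for k in cs:
    if len(k)<150: continue
    P=c+(k[:,0]-320)*[1,-1]*.08/640
    for i in range(8):
        o,R=circfit(P);e=abs(np.hypot(*(P-o).T)-R);P=P[e<=max(.0005,np.percentile(e,88))]
    print('circ',o.round(4),round(R,4),len(k),len(P))
# boss top via depth
p=cloud(cal,d,d>0);t=p[(np.hypot(p[:,0]-.461,p[:,1]+.063)<.035)&(p[:,2]>.096)&(p[:,2]<.115)];print('z',np.median(t[:,2]))
t=t[np.hypot(t[:,0]-.461,t[:,1]+.063)<.03]
red=(hsv[...,1]>190)&((hsv[...,0]<6)|(hsv[...,0]>174))&(O[...,0]>140)
v,u=np.nonzero(red);Q=c+(np.c_[u,v]-320)*[1,-1]*.08/640;print('red',Q.mean(0),len(Q))
# held knob
s=observe();R0=Ro.from_euler('xyz',s['orientation'],degrees=True);T=R0.inv().apply(p-s['position'])
k=(abs(T[:,0])<.03)&(abs(T[:,1])<.019)&(T[:,2]>-.06)&(T[:,2]<.1)
q=T[k];zt=np.percentile(q[:,2],3);print('knob top toolz',zt)
tp=q[q[:,2]<zt+.006];print(len(tp),'x range',np.percentile(tp[:,0],[0.5,99.5]),'y',np.percentile(tp[:,1],[.5,99.5]))
sh=q[(q[:,2]>.02)];print('shank',len(sh))
for a in np.arange(.02,.09,.01):
    w=sh[(sh[:,2]>a)&(sh[:,2]<a+.01)]
    if len(w)>5: print(round(a,3),len(w),'ymid',(w[:,1].min()+w[:,1].max())/2,'ywid',np.ptp(w[:,1]),'xmax',np.percentile(w[:,0],95))
# line in tool frame
I=im.astype(int);rm=(I[...,0]>I[...,1]+60)&(I[...,0]>I[...,2]+60);pp=cloud(cal,d,rm);L=R0.inv().apply(pp-s['position'])
L=L[(np.hypot(L[:,0],L[:,1])<.019)&(abs(L[:,2]-zt)<.005)];vt=np.linalg.svd((L-L.mean(0))[:,:2])[2][0]
w=R0.apply([*vt,0]);print('line world deg',np.degrees(np.arctan2(w[1],w[0])),len(L),L.mean(0))
E
```

```text
circ [ 0.4608 -0.0633] 0.0242 1694 1010
z 0.10056920886100917
red [ 0.43998593 -0.05718717] 1315
knob top toolz -0.032985178468041436
6759 x range [-0.01822196  0.0193486 ] y [-0.01863038  0.01883781]
shank 732
0.02 258 ymid 0.0013911860017792477 ywid 0.01860839154775791 xmax 0.011367066522079864
0.03 139 ymid -0.0006276130502155071 ywid 0.01629715753176539 xmax 0.007676569445680391
0.04 108 ymid -0.0012633710545863785 ywid 0.01468079282932852 xmax 0.007665004300578034
0.05 106 ymid -0.0009128312909554505 ywid 0.014881355409977606 xmax 0.007462118574300779
0.06 98 ymid -0.0008035164667064749 ywid 0.015307544879256965 xmax 0.007597826767868758
0.07 23 ymid -0.0009431445211265125 ywid 0.014243803919048973 xmax 0.007253254538874998
line world deg -106.27069057728569 373 [ 0.00682342  0.00550393 -0.0317704 ]
```

```bash
python3 - <<'E'
from h import *
print(observe()['position']);rel([.4614,-.0626,.2],115)
E
```

```text
[ 0.48998766 -0.13829559  0.23306616]
lin [1.008 0.077 0.414] rot [-0.    -0.001  0.001] q6 -46.9 t 7.53
```

{"api": "drive_tool", "payload": {
  "rows": [
    {"linear":[0.25,0.02,0],"delta_rot":[0,0,0],"jaw":0},
    {"linear":[0.5,0.04,0],"delta_rot":[0,0,0],"jaw":0},
    {"linear":[0.75,0.06,0.1],"delta_rot":[0,0,0],"jaw":0},
    {"linear":[1,0.077,0.2],"delta_rot":[0,0,0],"jaw":0},
    {"linear":[1,0.077,0.4],"delta_rot":[0,0,0],"jaw":0},
    {"linear":[1,0.077,0.4],"delta_rot":[0,0,0],"jaw":0},
    {"linear":[1,0.077,0.4],"delta_rot":[0,0,0],"jaw":0},
    {"linear":[1,0.077,0.4],"delta_rot":[0,0,0],"jaw":0}
  ]
}}

```text
time_s: 8.2
position: [0.4623, -0.0641, 0.2024]
orientation: [180.0, 0.0, 115.0]
force: [-0.6, -0.2, -1.5]
opening: 0.0385
gripper_force: 61.3
```

```bash
python3 - <<'E'
from h import *
viewer.snapshot('top');viewer.snapshot('top');print(observe()['position']);rel([.4614,-.0626,.2],115)
im,d=viewer.snapshot('scene');save(cv2.resize(im[100:250,230:330],(400,600),interpolation=cv2.INTER_CUBIC),'s2.png')
E
```

```text
[ 0.46266521 -0.06445256  0.20287763]
lin [ 0.028 -0.005  0.036] rot [ 0.001  0.001 -0.   ] q6 -39.5 t 8.3
```

{"api": "drive_tool", "payload": {
  "rows": [
    {"linear":[0.025,-0.003,0],"delta_rot":[0,0,0],"jaw":0},
    {"linear":[0.025,-0.003,0.1],"delta_rot":[0,0,0],"jaw":0},
    {"linear":[0.025,-0.003,0.2],"delta_rot":[0,0,0],"jaw":0},
    {"linear":[0.025,-0.003,0.28],"delta_rot":[0,0,0],"jaw":0},
    {"linear":[0.025,-0.003,0.34],"delta_rot":[0,0,0],"jaw":0},
    {"linear":[0.025,-0.003,0.38],"delta_rot":[0,0,0],"jaw":0},
    {"linear":[0.025,-0.003,0.41],"delta_rot":[0,0,0],"jaw":0},
    {"linear":[0.025,-0.003,0.41],"delta_rot":[0,0,0],"jaw":0}
  ]
}}

```text
time_s: 9.02
position: [0.4605, -0.0623, 0.1681]
orientation: [-179.9, -0.0, 115.0]
force: [-0.1, 0.3, -0.7]
opening: 0.0386
gripper_force: 61.3
```

```bash
python3 - <<'E'
from h import *
viewer.snapshot('top');s=observe();print(s['position'],s['force'])
E
```

```text
[ 0.46078276 -0.06237114  0.16866498] [-0.00536833 -0.4784429  -1.29144233]
```

{"api": "drive_tool", "payload": {
  "rows": [
    {"linear":[0,0,0.05],"delta_rot":[0,0,0],"jaw":0},
    {"linear":[0,0,0.1],"delta_rot":[0,0,0],"jaw":0},
    {"linear":[0,0,0.15],"delta_rot":[0,0,0],"jaw":0},
    {"linear":[0,0,0.2],"delta_rot":[0,0,0],"jaw":0},
    {"linear":[0,0,0.25],"delta_rot":[0,0,0],"jaw":0},
    {"linear":[0,0,0.25],"delta_rot":[0,0,0],"jaw":0}
  ]
}}

```text
time_s: 9.57
position: [0.4602, -0.0622, 0.1476]
orientation: [-179.9, -0.1, 115.0]
force: [-0.3, 0.4, -1.7]
opening: 0.0385
gripper_force: 61.3
```

{"api": "drive_tool", "payload": {
  "rows": [
    {"linear":[0,0,0.04],"delta_rot":[0,0,0],"jaw":0},
    {"linear":[0,0,0.08],"delta_rot":[0,0,0],"jaw":0},
    {"linear":[0,0,0.12],"delta_rot":[0,0,0],"jaw":0},
    {"linear":[0,0,0.15],"delta_rot":[0,0,0],"jaw":0},
    {"linear":[0,0,0.175],"delta_rot":[0,0,0],"jaw":0},
    {"linear":[0,0,0.175],"delta_rot":[0,0,0],"jaw":0}
  ]
}}

```text
time_s: 10.07
position: [0.4606, -0.0623, 0.1343]
orientation: [-180.0, -0.0, 115.0]
force: [0.9, 0.2, -1.6]
opening: 0.0385
gripper_force: 61.3
```

```bash
python3 - <<'E'
from h import *
viewer.snapshot('top');s=observe();print(s['position'],s['force'])
E
```

```text
[ 0.46071091 -0.06232687  0.13464628] [ 0.58195785 -0.21606768 -1.44202371]
```

Lower in small steps until it touches the land.

{"api": "drive_tool", "payload": {
  "rows": [
    {"linear":[0,0,0.015],"delta_rot":[0,0,0],"jaw":0},
    {"linear":[0,0,0.03],"delta_rot":[0,0,0],"jaw":0},
    {"linear":[0,0,0.03],"delta_rot":[0,0,0],"jaw":0}
  ]
}}

```text
time_s: 10.37
position: [0.4608, -0.0624, 0.1324]
orientation: [-180.0, -0.0, 115.0]
force: [-0.2, 0.2, -0.3]
opening: 0.0387
gripper_force: 61.3
```

{"api": "drive_tool", "payload": {
  "rows": [
    {"linear":[0,0,0.01],"delta_rot":[0,0,0],"jaw":0},
    {"linear":[0,0,0.02],"delta_rot":[0,0,0],"jaw":0},
    {"linear":[0,0,0.02],"delta_rot":[0,0,0],"jaw":0}
  ]
}}

```text
time_s: 10.62
position: [0.4611, -0.0625, 0.1317]
orientation: [180.0, 0.0, 115.0]
force: [-1.5, 0.8, 2.7]
opening: 0.0383
gripper_force: 61.7
```

{"api": "drive_tool", "payload": {
  "rows": [
    {"linear":[0,0,0.01],"delta_rot":[0,0,0],"jaw":0},
    {"linear":[0,0,0.01],"delta_rot":[0,0,0],"jaw":0},
    {"linear":[0,0,0.01],"delta_rot":[0,0,0],"jaw":0}
  ]
}}

```text
time_s: 10.87
position: [0.4613, -0.0627, 0.1315]
orientation: [180.0, 0.1, 115.0]
force: [-3.9, -0.5, 5.8]
opening: 0.0389
gripper_force: 62.1
```

{"api": "drive_tool", "payload": {
  "rows": [
    {"linear":[0,0,0],"delta_rot":[0,0,-0.06],"jaw":0},
    {"linear":[0,0,0],"delta_rot":[0,0,-0.12],"jaw":0},
    {"linear":[0,0,0],"delta_rot":[0,0,-0.18],"jaw":0},
    {"linear":[0,0,0],"delta_rot":[0,0,-0.24],"jaw":0},
    {"linear":[0,0,0],"delta_rot":[0,0,-0.3],"jaw":0},
    {"linear":[0,0,0],"delta_rot":[0,0,-0.36],"jaw":0},
    {"linear":[0,0,0],"delta_rot":[0,0,-0.42],"jaw":0},
    {"linear":[0,0,0],"delta_rot":[0,0,-0.42],"jaw":0}
  ]
}}

```text
time_s: 11.53
position: [0.4621, -0.0628, 0.1316]
orientation: [180.0, 0.2, 152.9]
force: [0.3, -1.3, 6.8]
opening: 0.0384
gripper_force: 61.8
```

{"api": "drive_tool", "payload": {
  "rows": [
    {"linear":[0,0,0],"delta_rot":[0,0,-0.06],"jaw":0},
    {"linear":[0,0,0],"delta_rot":[0,0,-0.12],"jaw":0},
    {"linear":[0,0,0],"delta_rot":[0,0,-0.18],"jaw":0},
    {"linear":[0,0,0],"delta_rot":[0,0,-0.24],"jaw":0},
    {"linear":[0,0,0],"delta_rot":[0,0,-0.3],"jaw":0},
    {"linear":[0,0,0],"delta_rot":[0,0,-0.3],"jaw":0}
  ]
}}

```text
time_s: 12.03
position: [0.4606, -0.0628, 0.1299]
orientation: [-179.9, -0.0, 179.8]
force: [-1.3, -3.1, -0.8]
opening: 0.0383
gripper_force: 61.4
```

{"api": "drive_tool", "payload": {
  "rows": [
    {"linear":[0,0,0],"delta_rot":[0,0,-0.06],"jaw":0},
    {"linear":[0,0,0],"delta_rot":[0,0,-0.12],"jaw":0},
    {"linear":[0,0,0],"delta_rot":[0,0,-0.18],"jaw":0},
    {"linear":[0,0,0],"delta_rot":[0,0,-0.22],"jaw":0},
    {"linear":[0,0,0.02],"delta_rot":[0,0,-0.22],"jaw":0},
    {"linear":[0,0,0.03],"delta_rot":[0,0,-0.22],"jaw":0},
    {"linear":[0,0,0.03],"delta_rot":[0,0,-0.22],"jaw":0}
  ]
}}

```text
time_s: 12.62
position: [0.4603, -0.0622, 0.1269]
orientation: [179.9, -0.1, -160.6]
force: [-0.5, -0.3, -1.5]
opening: 0.0384
gripper_force: 61.4
```

Free in the gap, so lower it onto the thread.

{"api": "drive_tool", "payload": {
  "rows": [
    {"linear":[0,0,0.02],"delta_rot":[0,0,0],"jaw":0},
    {"linear":[0,0,0.035],"delta_rot":[0,0,0],"jaw":0},
    {"linear":[0,0,0.035],"delta_rot":[0,0,0],"jaw":0}
  ]
}}

```text
time_s: 12.87
position: [0.4606, -0.0623, 0.1245]
orientation: [180.0, -0.0, -160.5]
force: [0.2, 0.8, -1.4]
opening: 0.0388
gripper_force: 61.4
```

{"api": "drive_tool", "payload": {
  "rows": [
    {"linear":[0,0,0.015],"delta_rot":[0,0,0],"jaw":0},
    {"linear":[0,0,0.025],"delta_rot":[0,0,0],"jaw":0},
    {"linear":[0,0,0.025],"delta_rot":[0,0,0],"jaw":0}
  ]
}}

```text
time_s: 13.12
position: [0.4607, -0.0623, 0.1227]
orientation: [180.0, -0.0, -160.4]
force: [0.2, 0.0, -1.5]
opening: 0.0383
gripper_force: 61.4
```

```bash
python3 - <<'E'
from h import *
viewer.snapshot('top');s=observe();print(s['position'],s['orientation'],s['force'],s['torque'],s['q'][5])
E
```

```text
[ 0.46080305 -0.06236406  0.12282935] [ 1.79992774e+02 -8.06438503e-03 -1.60415314e+02] [-0.62010418  0.49225581 -1.51085546] [-0.00835658 -0.01978748 -0.01110612] -123.91270594434394
```

{"api": "drive_tool", "payload": {
  "rows": [
    {"linear":[0,0,0.01],"delta_rot":[0,0,0],"jaw":0},
    {"linear":[0,0,0.015],"delta_rot":[0,0,0],"jaw":0},
    {"linear":[0,0,0.015],"delta_rot":[0,0,0],"jaw":0},
    {"linear":[0,0,0.015],"delta_rot":[0,0,0],"jaw":0}
  ]
}}

```text
time_s: 13.5
position: [0.4611, -0.0624, 0.1222]
orientation: [-180.0, 0.0, -160.4]
force: [-0.3, 0.2, 2.1]
opening: 0.0389
gripper_force: 61.5
```

{"api": "drive_tool", "payload": {
  "rows": [
    {"linear":[0,0,0.002],"delta_rot":[0,0,0.07],"jaw":0},
    {"linear":[0,0,0.0044],"delta_rot":[0,0,0.14],"jaw":0},
    {"linear":[0,0,0.0066],"delta_rot":[0,0,0.21],"jaw":0},
    {"linear":[0,0,0.0087],"delta_rot":[0,0,0.28],"jaw":0},
    {"linear":[0,0,0.011],"delta_rot":[0,0,0.35],"jaw":0},
    {"linear":[0,0,0.013],"delta_rot":[0,0,0.42],"jaw":0},
    {"linear":[0,0,0.0156],"delta_rot":[0,0,0.5],"jaw":0},
    {"linear":[0,0,0.0156],"delta_rot":[0,0,0.5],"jaw":0}
  ]
}}

```text
time_s: 14.17
position: [0.4611, -0.0626, 0.121]
orientation: [-180.0, 0.0, 154.5]
force: [-0.9, 0.1, 1.0]
opening: 0.0389
gripper_force: 61.5
```

{"api": "drive_tool", "payload": {
  "rows": [
    {"linear":[0,0,0.002],"delta_rot":[0,0,0.07],"jaw":0},
    {"linear":[0,0,0.0044],"delta_rot":[0,0,0.14],"jaw":0},
    {"linear":[0,0,0.0066],"delta_rot":[0,0,0.21],"jaw":0},
    {"linear":[0,0,0.0087],"delta_rot":[0,0,0.28],"jaw":0},
    {"linear":[0,0,0.011],"delta_rot":[0,0,0.35],"jaw":0},
    {"linear":[0,0,0.013],"delta_rot":[0,0,0.42],"jaw":0},
    {"linear":[0,0,0.0156],"delta_rot":[0,0,0.5],"jaw":0},
    {"linear":[0,0,0.0156],"delta_rot":[0,0,0.5],"jaw":0}
  ]
}}

```text
time_s: 14.83
position: [0.4612, -0.0623, 0.1197]
orientation: [180.0, 0.0, 109.6]
force: [-1.1, 0.3, 2.7]
opening: 0.0386
gripper_force: 61.7
```

{"api": "drive_tool", "payload": {
  "rows": [
    {"linear":[0,0,0.002],"delta_rot":[0,0,0.07],"jaw":0},
    {"linear":[0,0,0.0044],"delta_rot":[0,0,0.14],"jaw":0},
    {"linear":[0,0,0.0066],"delta_rot":[0,0,0.21],"jaw":0},
    {"linear":[0,0,0.0087],"delta_rot":[0,0,0.28],"jaw":0},
    {"linear":[0,0,0.011],"delta_rot":[0,0,0.35],"jaw":0},
    {"linear":[0,0,0.013],"delta_rot":[0,0,0.42],"jaw":0},
    {"linear":[0,0,0.0156],"delta_rot":[0,0,0.5],"jaw":0},
    {"linear":[0,0,0.0156],"delta_rot":[0,0,0.5],"jaw":0}
  ]
}}

```text
time_s: 15.5
position: [0.4614, -0.0623, 0.1185]
orientation: [179.9, -0.0, 64.8]
force: [-0.2, 1.0, 2.4]
opening: 0.0383
gripper_force: 61.8
```

{"api": "drive_tool", "payload": {
  "rows": [
    {"linear":[0,0,0.002],"delta_rot":[0,0,0.07],"jaw":0},
    {"linear":[0,0,0.0044],"delta_rot":[0,0,0.14],"jaw":0},
    {"linear":[0,0,0.0066],"delta_rot":[0,0,0.21],"jaw":0},
    {"linear":[0,0,0.0087],"delta_rot":[0,0,0.28],"jaw":0},
    {"linear":[0,0,0.011],"delta_rot":[0,0,0.35],"jaw":0},
    {"linear":[0,0,0.013],"delta_rot":[0,0,0.42],"jaw":0},
    {"linear":[0,0,0.0156],"delta_rot":[0,0,0.5],"jaw":0},
    {"linear":[0,0,0.0156],"delta_rot":[0,0,0.5],"jaw":0}
  ]
}}

```text
time_s: 16.17
position: [0.4615, -0.0625, 0.1172]
orientation: [179.9, -0.1, 19.8]
force: [0.4, -0.5, 3.0]
opening: 0.0387
gripper_force: 61.8
```

{"api": "drive_tool", "payload": {
  "rows": [
    {"linear":[0,0,0.002],"delta_rot":[0,0,0.07],"jaw":0},
    {"linear":[0,0,0.0044],"delta_rot":[0,0,0.14],"jaw":0},
    {"linear":[0,0,0.0066],"delta_rot":[0,0,0.21],"jaw":0},
    {"linear":[0,0,0.0087],"delta_rot":[0,0,0.28],"jaw":0},
    {"linear":[0,0,0.011],"delta_rot":[0,0,0.35],"jaw":0},
    {"linear":[0,0,0.013],"delta_rot":[0,0,0.42],"jaw":0},
    {"linear":[0,0,0.0156],"delta_rot":[0,0,0.5],"jaw":0},
    {"linear":[0,0,0.0156],"delta_rot":[0,0,0.5],"jaw":0}
  ]
}}

```text
time_s: 16.83
position: [0.4614, -0.0626, 0.1159]
orientation: [180.0, -0.1, -25.1]
force: [0.3, -0.6, 2.8]
opening: 0.0387
gripper_force: 61.7
```

{"api": "drive_tool", "payload": {
  "rows": [
    {"linear":[0,0,0.002],"delta_rot":[0,0,0.07],"jaw":0},
    {"linear":[0,0,0.0044],"delta_rot":[0,0,0.14],"jaw":0},
    {"linear":[0,0,0.0066],"delta_rot":[0,0,0.21],"jaw":0},
    {"linear":[0,0,0.0087],"delta_rot":[0,0,0.28],"jaw":0},
    {"linear":[0,0,0.011],"delta_rot":[0,0,0.35],"jaw":0},
    {"linear":[0,0,0.013],"delta_rot":[0,0,0.42],"jaw":0},
    {"linear":[0,0,0.0156],"delta_rot":[0,0,0.5],"jaw":0},
    {"linear":[0,0,0.0156],"delta_rot":[0,0,0.5],"jaw":0}
  ]
}}

```text
time_s: 17.5
position: [0.4614, -0.0627, 0.1147]
orientation: [-179.9, -0.1, -70.1]
force: [2.3, -0.5, 2.7]
opening: 0.0387
gripper_force: 61.7
```

```bash
python3 - <<'E'
from h import *
viewer.snapshot('top');s=observe();print(s['position'],s['orientation'],s['force'],s['torque'],s['q'])
E
```

```text
[ 0.46136872 -0.06268314  0.11469844] [-1.79946669e+02 -6.32797287e-02 -6.99020336e+01] [ 0.92689459 -0.51748759  4.1914868 ] [-0.17880924 -0.20240125  0.01185195] [-1.43343582e+01 -1.10129404e+01  1.23854468e+02 -2.39267126e-02
  6.70787060e+01  1.45576949e+02]
```

{"api": "drive_tool", "payload": {
  "rows": [
    {"linear":[0,0,0],"delta_rot":[0,0,0],"jaw":0.75},
    {"linear":[0,0,0],"delta_rot":[0,0,0],"jaw":0.75},
    {"linear":[0,0,0],"delta_rot":[0,0,0],"jaw":0.75},
    {"linear":[0,0,0],"delta_rot":[0,0,0],"jaw":0.75},
    {"linear":[0,0,0],"delta_rot":[0,0,0],"jaw":0.75}
  ]
}}

```text
time_s: 17.97
position: [0.4605, -0.0623, 0.1138]
orientation: [180.0, 0.0, -70.3]
force: [-0.3, -0.4, -0.4]
opening: 0.0642
gripper_force: 0.0
```

{"api": "drive_tool", "payload": {
  "rows": [
    {"linear":[0,0,0],"delta_rot":[0,0,-0.07],"jaw":0.75},
    {"linear":[0,0,0],"delta_rot":[0,0,-0.15],"jaw":0.75},
    {"linear":[0,0,0],"delta_rot":[0,0,-0.22],"jaw":0.75},
    {"linear":[0,0,0],"delta_rot":[0,0,-0.3],"jaw":0.75},
    {"linear":[0,0,0],"delta_rot":[0,0,-0.37],"jaw":0.75},
    {"linear":[0,0,0],"delta_rot":[0,0,-0.45],"jaw":0.75},
    {"linear":[0,0,0],"delta_rot":[0,0,-0.52],"jaw":0.75},
    {"linear":[0,0,0],"delta_rot":[0,0,-0.6],"jaw":0.75}
  ]
}}

```text
time_s: 18.63
position: [0.4607, -0.0623, 0.1141]
orientation: [180.0, 0.0, -16.1]
force: [-0.0, -0.8, -0.2]
opening: 0.0642
gripper_force: 0.0
```

{"api": "drive_tool", "payload": {
  "rows": [
    {"linear":[0,0,0],"delta_rot":[0,0,-0.07],"jaw":0.75},
    {"linear":[0,0,0],"delta_rot":[0,0,-0.15],"jaw":0.75},
    {"linear":[0,0,0],"delta_rot":[0,0,-0.22],"jaw":0.75},
    {"linear":[0,0,0],"delta_rot":[0,0,-0.3],"jaw":0.75},
    {"linear":[0,0,0],"delta_rot":[0,0,-0.37],"jaw":0.75},
    {"linear":[0,0,0],"delta_rot":[0,0,-0.45],"jaw":0.75},
    {"linear":[0,0,0],"delta_rot":[0,0,-0.52],"jaw":0.75},
    {"linear":[0,0,0],"delta_rot":[0,0,-0.6],"jaw":0.75}
  ]
}}

```text
time_s: 19.3
position: [0.4607, -0.0623, 0.1141]
orientation: [-180.0, 0.0, 37.9]
force: [0.5, 0.2, -0.3]
opening: 0.0642
gripper_force: 0.0
```

{"api": "drive_tool", "payload": {
  "rows": [
    {"linear":[0,0,0],"delta_rot":[0,0,0],"jaw":0.75},
    {"linear":[0,0,0],"delta_rot":[0,0,0],"jaw":0.75}
  ]
}}

```text
time_s: 19.47
position: [0.4607, -0.0623, 0.1141]
orientation: [-180.0, 0.0, 37.4]
force: [-1.1, -0.4, -0.4]
opening: 0.0642
gripper_force: 0.0
```

```bash
python3 - <<'E'
from h import *
s=observe();print(s['position'],s['orientation'],s['force'],s['q'])
cal=w2c('wrist');im,d=viewer.snapshot('wrist')
zt=.1+.108-.045-.0095-.0075
c=[.461,-.063];O=rect(im,cal,c,zt,n=600);save(np.hstack([cv2.resize(im,(427,320)),cv2.resize(O,(320,320))]),'w4.png')
p=cloud(cal,d,d>0);t=p[(np.hypot(p[:,0]-.461,p[:,1]+.063)<.022)&(p[:,2]>.135)&(p[:,2]<.165)]
k=np.median(t[:,2]);t=t[abs(t[:,2]-k)<.004]
h=cv2.convexHull(t[:,:2].astype(np.float32)*1000)[:,0]/1000.;print('knob top z',k,'expected',zt,circfit(h))
I=im.astype(int);rm=(I[...,0]>I[...,1]+60)&(I[...,0]>I[...,2]+60);L=cloud(cal,d,rm);L=L[(np.hypot(L[:,0]-.461,L[:,1]+.063)<.02)&(abs(L[:,2]-k)<.004)]
vt=np.linalg.svd((L-L.mean(0))[:,:2])[2][0];print('line',len(L),np.degrees(np.arctan2(vt[1],vt[0])),L.mean(0))
E
```

```text
[ 0.46073668 -0.06233964  0.11409951] [-1.79985337e+02  1.03781925e-02  3.73735867e+01] [-1.0994465  -0.36330498 -0.40618041] [-1.43261912e+01 -1.10010852e+01  1.23907026e+02  1.02412869e-03
  6.71119986e+01  3.82998249e+01]
knob top z 0.14560100608374307 expected 0.14600000000000002 (array([ 0.46189229, -0.06044841]), np.float64(0.019758375872510656))
line 395 69.06990496370562 [ 0.45872217 -0.06765606  0.14661941]
```

View pics/w4.png

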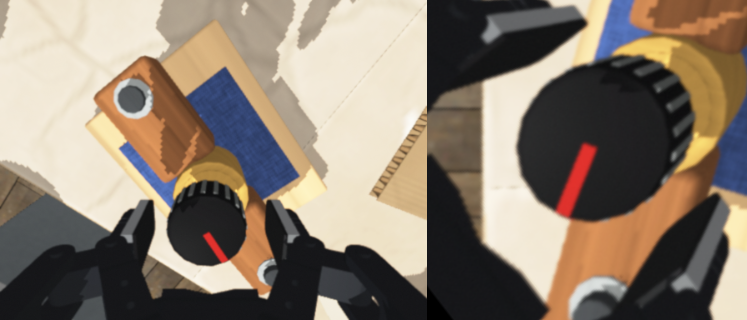

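The knob top is at the expected height and the line reads -111°, which is 270° on from the drop angle of about 158°. Now re-grip and turn the last quarter.

{"api": "drive_tool", "payload": {
  "rows": [
    {"linear":[0,0,0],"delta_rot":[0,0,0],"jaw":0.6},
    {"linear":[0,0,0],"delta_rot":[0,0,0],"jaw":0.5},
    {"linear":[0,0,0],"delta_rot":[0,0,0],"jaw":0.4},
    {"linear":[0,0,0],"delta_rot":[0,0,0],"jaw":0},
    {"linear":[0,0,0],"delta_rot":[0,0,0],"jaw":0},
    {"linear":[0,0,0],"delta_rot":[0,0,0],"jaw":0},
    {"linear":[0,0,0],"delta_rot":[0,0,0],"jaw":0}
  ]
}}

```text
time_s: 20.1
position: [0.461, -0.0624, 0.1145]
orientation: [180.0, -0.0, 37.5]
force: [-0.5, 0.9, 2.7]
opening: 0.0387
gripper_force: 60.0
```

{"api": "drive_tool", "payload": {
  "rows": [
    {"linear":[0,0,0.002],"delta_rot":[0,0,0.07],"jaw":0},
    {"linear":[0,0,0.0044],"delta_rot":[0,0,0.14],"jaw":0},
    {"linear":[0,0,0.0066],"delta_rot":[0,0,0.21],"jaw":0},
    {"linear":[0,0,0.0087],"delta_rot":[0,0,0.28],"jaw":0},
    {"linear":[0,0,0.011],"delta_rot":[0,0,0.35],"jaw":0},
    {"linear":[0,0,0.013],"delta_rot":[0,0,0.42],"jaw":0},
    {"linear":[0,0,0.0156],"delta_rot":[0,0,0.5],"jaw":0},
    {"linear":[0,0,0.0156],"delta_rot":[0,0,0.5],"jaw":0}
  ]
}}

```text
time_s: 20.77
position: [0.4611, -0.0625, 0.1132]
orientation: [180.0, -0.0, -7.6]
force: [-1.1, 0.1, 2.0]
opening: 0.0385
gripper_force: 60.0
```

{"api": "drive_tool", "payload": {
  "rows": [
    {"linear":[0,0,0.002],"delta_rot":[0,0,0.07],"jaw":0},
    {"linear":[0,0,0.0044],"delta_rot":[0,0,0.14],"jaw":0},
    {"linear":[0,0,0.0066],"delta_rot":[0,0,0.21],"jaw":0},
    {"linear":[0,0,0.0087],"delta_rot":[0,0,0.28],"jaw":0},
    {"linear":[0,0,0.011],"delta_rot":[0,0,0.35],"jaw":0},
    {"linear":[0,0,0.013],"delta_rot":[0,0,0.42],"jaw":0},
    {"linear":[0,0,0.0156],"delta_rot":[0,0,0.5],"jaw":0},
    {"linear":[0,0,0.016],"delta_rot":[0,0,0.52],"jaw":0}
  ]
}}

```text
time_s: 21.43
position: [0.4611, -0.0626, 0.112]
orientation: [-180.0, -0.0, -54.3]
force: [-0.0, -0.9, 2.3]
opening: 0.0386
gripper_force: 60.1
```

{"api": "drive_tool", "payload": {
  "rows": [
    {"linear":[0,0,0],"delta_rot":[0,0,0],"jaw":0},
    {"linear":[0,0,0],"delta_rot":[0,0,0],"jaw":0},
    {"linear":[0,0,0],"delta_rot":[0,0,0],"jaw":0}
  ]
}}

```text
time_s: 21.68
position: [0.4611, -0.0625, 0.1119]
orientation: [-180.0, -0.0, -54.2]
force: [0.3, -0.3, 2.2]
opening: 0.0386
gripper_force: 60.1
```

```bash
python3 - <<'E'
from h import *
s=observe();print(s['position'],s['orientation'],s['force'],s['torque'],s['q'])
cal=w2c('wrist');im,d=viewer.snapshot('wrist')
p=cloud(cal,d,d>0);t=p[(np.hypot(p[:,0]-.461,p[:,1]+.063)<.016)&(p[:,2]>.13)&(p[:,2]<.165)]
k=np.median(t[:,2]);print('knob top z',k)
I=im.astype(int);rm=(I[...,0]>I[...,1]+60)&(I[...,0]>I[...,2]+60);L=cloud(cal,d,rm);L=L[(np.hypot(L[:,0]-.461,L[:,1]+.063)<.02)&(abs(L[:,2]-k)<.004)]
vt=np.linalg.svd((L-L.mean(0))[:,:2])[2][0];print('line',len(L),np.degrees(np.arctan2(vt[1],vt[0])),L.mean(0))
E
```

```text
[ 0.46108499 -0.06250404  0.11194879] [-1.79985431e+02 -3.36737944e-02 -5.41531539e+01] [ 0.3447847  -0.28460093  2.2459414 ] [-0.1594205   0.04445078 -0.00411581] [-1.43285052e+01 -1.08271893e+01  1.23985350e+02 -1.12897322e-02
  6.68066478e+01  1.29829088e+02]
knob top z 0.14348033145128086
line 378 157.91655264128445 [ 0.45482705 -0.06307065  0.1440631 ]
```

```bash
python3 -c "
from bench import r
print(r.hand_in())"
```

```text
the job is handed in; nothing more can be done
None
```

I've handed the job in: the screw dropped into the boss thread, was wound one full turn clockwise with one re-grip (about 10 mm down), and is still gripped; the hand-in gave no verdict.

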